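# Make up two headlamp repair kits

## Task

Make up the two headlamp kits from the stock on the bench: the blue tray gets the lens with the yellow holder and the black ballast, the red tray gets the lens with the black holder and the orange ballast. In each tray stand the lens upright, glass up, in the wide compartment and lay the ballast right way up in the narrow one, both flat on the tray floor. Leave the spare lens with the green holder, the parts bin, the spray can and the tape where they are.

Things in the scene. Friction and masses are not known exactly. Their poses are not given: they have to be found in the camera images.
- lens_yellow: Headlamp projector lens in a yellow holder: upright round holder, 60 mm diameter and 40 mm high with straight sides, with a pale glass dome 42 mm wide on top (52 mm high in all). For the blue tray. About 0.18 kg (varies). Origin: centre of the underside; z up through the dome. Stands loose on the bench in one of five stock places in a row in front of the robot.
- lens_black: Headlamp projector lens in a black holder: upright round holder, 60 mm diameter and 40 mm high with straight sides, with a pale glass dome 42 mm wide on top (52 mm high in all). For the red tray. About 0.18 kg (varies). Origin: centre of the underside; z up through the dome. Stands loose on the bench in one of five stock places in a row in front of the robot.
- lens_green: Headlamp projector lens in a green holder: upright round holder, 60 mm diameter and 40 mm high with straight sides, with a pale glass dome 42 mm wide on top (52 mm high in all). A spare: leave it where it stands. About 0.18 kg (varies). Origin: centre of the underside; z up through the dome. Stands loose on the bench in one of five stock places in a row in front of the robot.
- ballast_black: Lamp ballast, a solid black plastic box 70 mm long (x) by 40 mm wide (y) by 36 mm high, with five thin grey stripes on top. For the blue tray. About 0.2 kg (varies). Origin: centre of the underside; x along its length, z up. Lies loose on the bench at any yaw in one of five stock places in a row in front of the robot.
- ballast_orange: Lamp ballast, a solid orange plastic box 70 mm long (x) by 40 mm wide (y) by 36 mm high, with five thin black stripes on top. For the red tray. About 0.2 kg (varies). Origin: centre of the underside; x along its length, z up. Lies loose on the bench at any yaw in one of five stock places in a row in front of the robot.
- tray_blue: Blue kit tray, fixed, 98 (x) by 184 mm (y), yaw within 0.25 rad; swaps sides with the red one. Grey floor 4 mm thick; walls 4 mm thick, tops 12 mm above the bench. Wide compartment 90 (x) by 84 mm (y), centre x = 0, y = -46 mm; narrow one 90 by 58 mm, centre x = 0, y = +59 mm (robot's left end); between them a solid rib 34 mm wide, high as the walls. Origin: centre of underside; z up.
- tray_red: Red kit tray, fixed, 98 (x) by 184 mm (y), yaw within 0.25 rad; swaps sides with the blue one. Grey floor 4 mm thick; walls 4 mm thick, tops 12 mm above the bench. Wide compartment 90 (x) by 84 mm (y), centre x = 0, y = -46 mm; narrow one 90 by 58 mm, centre x = 0, y = +59 mm (robot's left end); between them a solid rib 34 mm wide, high as the walls. Origin: centre of underside; z up.
- parts_bin: Bystander: grey open bin, 80 by 140 by 45 mm, with bulbs in it, beyond the trays. Origin: centre of the underside.
- spray_can: Bystander: black spray can with an orange band, 64 mm diameter, 195 mm high, to the robot's right. Origin: centre of the underside.
- tape: Bystander: roll of tan tape lying flat, 96 mm outside and 72 mm inside diameter, 24 mm high, to the robot's left. Origin: centre of the underside.
Not all that is in view belongs to the job. What is shaped like the ballast_black but pink or purple is not meant. Of the things that look like the ballast_orange, take the one that is farthest from the robot's base at the start.

How it is judged:
At the end, for the whole second after the job is handed in: Each lens within 17 mm (tray x) and 14 mm (y) of the centre of its own tray's wide compartment, each ballast within 14 and 12 mm of the narrow one's; underside within 3 mm of the tray floor, tilt under 0.08 rad, at rest; spare lens, bin, can and tape within 20 mm of their starts (x of lens_yellow in the frame of tray_blue between -0.017 and 0.017 m and y of lens_yellow in the frame of tray_blue between -0.06 and -0.032 m and z of each of lens_yellow, ballast_black in the frame of tray_blue below 0.007 m and angle between each of lens_yellow, ballast_black, lens_black, ballast_orange's own z axis and vertical below 0.08 rad and linear speed of each of lens_yellow, ballast_black, lens_black, ballast_orange below 0.01 m/s and angular speed of each of lens_yellow, ballast_black, lens_black, ballast_orange below 0.1 rad/s and x of ballast_black in the frame of tray_blue between -0.014 and 0.014 m and y of ballast_black in the frame of tray_blue between 0.047 and 0.071 m and x of lens_black in the frame of tray_red between -0.017 and 0.017 m and y of lens_black in the frame of tray_red between -0.06 and -0.032 m and z of each of lens_black, ballast_orange in the frame of tray_red below 0.007 m and x of ballast_orange in the frame of tray_red between -0.014 and 0.014 m and y of ballast_orange in the frame of tray_red between 0.047 and 0.071 m and distance of each of lens_green, parts_bin, spray_can, tape from where it was at the start of the episode below 0.02 m); the robot touches nothing.
It fails at once if the green-holder spare lens is moved by more than 20 mm (distance of lens_green from where it was at the start of the episode above 0.02 m).
It fails at once if the parts bin is moved by more than 20 mm (distance of parts_bin from where it was at the start of the episode above 0.02 m).
It fails at once if the spray can is moved by more than 20 mm (distance of spray_can from where it was at the start of the episode above 0.02 m).
It fails at once if the tape roll is moved by more than 20 mm (distance of tape from where it was at the start of the episode above 0.02 m).
It also fails if it takes over 112 s, if anything falls off the work surface, if the arm or the gripper's body presses on something with over 40 N, if the wrist force passes 120 N, or if a joint passes its speed limit or range.

## Robot

A 6-joint arm with a two-finger parallel gripper is mounted at the origin on the work surface. World frame = base frame: x ahead of the robot, y to its left, z up, the work surface at z = 0. Lengths are in m, angles in rad, forces in N, time in s.
With the tool pointing down it reaches from about 0.375 to 0.925 m from the base axis. Payload 5.7 kg.
Tool frame: the origin (TCP) lies midway between the tips of the shut fingers; the grasp point (between the pads) lies 19 mm behind it; z points along the fingers, y is the line along which they close (so a half turn about z gives the same grasp; the last joint's range is limited). The gripper opens to 88 mm and grips with 3 to 60 N. Pads are 20 mm wide; open, the fingers measure 115 mm over their backs; the gripper's body (75 mm by 178 mm) begins 61 mm behind the grasp point.
Start: joints at [1.036, 0.359, 1.51, -0, 1.272, -0.115], TCP at [0.245, 0.548, 0.199] pointing down, gripper open.
Joint ranges: [-2.97, 2.97], [-1.01, 2.36], [0.21, 2.38], [-0.96, 4.11], [0.2, 2.71], [-2.98, 2.98]. Speed limits (rad/s): [2.39, 2.39, 3.14, 3.14, 3.14, 3.14].

## Interface

Orientations are given as a unit quaternion [x, y, z, w].
In Python, from bench import move_ptp, servo_line, goto_joints, move_gripper, sleep, inverse_kinematics, capture, PlanningError, close_job, spot_in, silhouettes, current_clock, current_joint_pos, current_qvel, current_joint_torque, current_position, current_orientation, current_force, current_torque, current_finger_gap, current_grip_force gives the robot as it stands. Calls block until the motion is done:
- move_ptp(position, orientation): joint-space move of the TCP to a pose.
- servo_line(position, orientation=None, rate=0.15, contact_N=None): straight line of the TCP; orientation=None keeps the orientation; rate is the mean speed in m/s. With contact_N (N) it stops when the force on the tool has changed by that much, and returns True; else False.
- goto_joints(angles): joint-space move.
- move_gripper(opening): finger opening in m; the grip force is fixed at half the most; returns when the fingers have stopped.
- sleep(seconds).
- inverse_kinematics(position, orientation): joint angles nearest the present ones, or None.
- capture(name): name is "side" or "top"; returns a dict with "image" (420x560x3 uint8, blue, green, red), "range_z" (420x560 float32, m along the optical axis (not along the pixel's ray), 0 where there is no reading), "intrinsics" (3x3 intrinsics, pixels), "R" (3x3) and "t" (3): a world point X has camera coordinates R X + t. Camera axes: x right, y down, z forward; pixel columns grow to the right and rows downward; lengths in m; the calibration is good to about 2 mm. A picture is of the moment at which its call begins.
A pose or a line that the arm cannot do raises PlanningError and nothing moves.
- close_job(): hands the job in; it is judged then, once.
Trained networks look in the newest picture that a camera, given by its name, has taken for a name from the list of things; names that differ only in an ending like _2 or _b are one class to them, and where a whole thing is asked for, a point or a joint stands for the part that bears it (a point fixed in the world has none). Each returns a list of dicts, best first, with "conf" (0 to 1); they miss things now and then, are a little off and sometimes report something else, mostly with a low value. They report only what shows in the picture. A call takes as long as a camera call. They do not tell look-alikes from the thing itself.
- spot_in(camera, query): "xy" ([column, row] in pixels, amid what is visible of it).
- silhouettes(camera, query): "region" (420x560 bool, what is visible of it) and "xy" ([column, row] in pixels, amid what is visible of it).
Readings, each from a call of its own:
- current_clock(): time.
- current_joint_pos(): joint angles.
- current_qvel(): joint speeds.
- current_joint_torque(): joint torques, N m.
- current_position(): TCP position.
- current_orientation(): TCP orientation.
- current_force(): force on the tool from outside, world axes, zero at the start.
- current_torque(): the same for the moment, N m.
- current_finger_gap(): finger opening in m.
- current_grip_force(): force on a finger pad.
Only numpy, scipy, OpenCV 4.12 (cv2) and the standard library are available. Lean on these libraries where they do the work, as an engineer would, in place of code of your own. Each camera call takes 0.05 s, during which the arm holds its last target. There are 200 camera calls.

## Working session

There is one attempt and no reset: what is moved stays moved. The work goes in short steps, each a Python script; the robot and the scene stay as the last script left them, time stands still between calls to the robot, and variables do not carry over. Pictures are saved under pics/ and viewed, at most 14 in all, crops included, and the job is handed in when it is done.

```bash
mkdir -p pics; python3 - <<'E'
from bench import *
import cv2,numpy as np
for n in("top","side"):
    c=capture(n); cv2.imwrite(f"pics/{n}0.png",c["image"]); np.savez(f"{n}0.npz",**c)
    print(n,c["intrinsics"].tolist(),(-c["R"].T@c["t"]).round(3))
print(current_clock(),current_orientation())
E
```

```text
top [[487.0506651429655, 0.0, 277.67775225385634], [0.0, 487.0506651429655, 208.82528860960903], [0.0, 0.0, 1.0]] [ 0.286 -0.034  1.597]
side [[394.04818204146454, 0.0, 284.00943823837855], [0.0, 394.04818204146454, 213.02493015970867], [0.0, 0.0, 1.0]] [-0.097 -0.699  0.919]
0.1 [ 2.08353899e-01  9.78053150e-01 -7.88743149e-04 -2.59539982e-04]
```

View pics/top0.png

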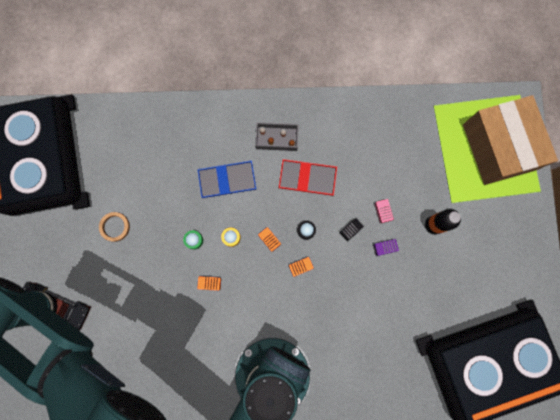

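View pics/side0.png

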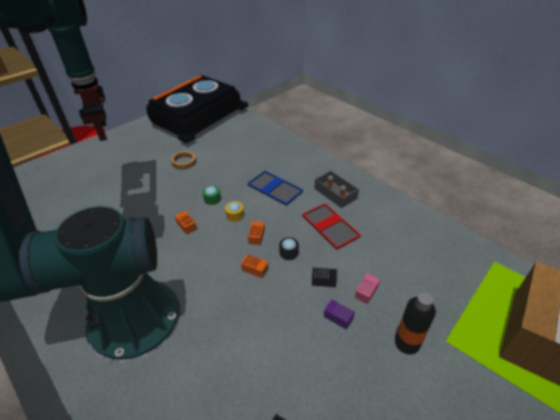

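The top view shows the green lens at (193,239), yellow lens (231,237), black lens (307,230), black ballast (351,229), blue tray (227,180) and red tray (308,178). The three orange boxes are at (269,239), (301,267) and (209,283). The first looks farthest from the base at about (270,398) and lies in the stock row. The pink (384,211) and purple (386,247) boxes are ruled out. I'll measure them all and enlarge the crop.

```bash
cat > h.py <<'E'
from bench import *
import cv2,numpy as np
def cloud(c):
    K,R,t=c["intrinsics"],c["R"],c["t"]; z=c["range_z"]; v,u=np.indices(z.shape)
    P=np.stack([(u-K[0,2])*z/K[0,0],(v-K[1,2])*z/K[1,1],z],-1)
    return (P-t)@R
def plane(c,px,h):
    "world points of pixels px (n,2) on plane z=h"
    K,R,t=c["intrinsics"],c["R"],c["t"]
    d=np.c_[np.asarray(px,float),np.ones(len(px))]@np.linalg.inv(K).T@R; o=-R.T@t
    return o+d*((h-o[2])/d[:,2])[:,None]
def rect(c,mask,h):
    "centre, yaw of long side, sizes of mask's rectangle on plane z=h"
    P=plane(c,np.argwhere(mask)[:,::-1],h)[:,:2]
    (cx,cy),(w,l),a=cv2.minAreaRect((P*1000).astype(np.float32))
    yaw=np.radians(a)+(0 if w>l else np.pi/2)
    return np.array([cx,cy])/1000,(yaw+np.pi/2)%np.pi-np.pi/2,sorted([w,l])
E
python3 - <<'E'
from h import *
c=dict(np.load("top0.npz")); X=cloud(c); Z=X[...,2]; 
m=((Z>0.008)&(Z<0.08)&(c["range_z"]>0)).astype(np.uint8)
roi=np.zeros_like(m); roi[110:300,90:420]=1; m*=roi
n,l,s,cen=cv2.connectedComponentsWithStats(m)
hsv=cv2.cvtColor(c["image"],cv2.COLOR_BGR2HSV)
print("floor z",np.median(Z[200:215,180:260]).round(4))
for i in range(1,n):
    if s[i,4]<40: continue
    k=l==i; h=np.percentile(Z[k],90)
    kk=k&(Z>h-.008) if h>.025 else k
    p,yaw,sz=rect(c,kk,h); print(cen[i].round(),"hgt",h.round(3),"c",p.round(4),"mean",X[kk][:,:2].mean(0).round(4),"yaw",round(yaw,2),np.round(sz),"r",np.hypot(*p).round(3),"bgr",np.median(c["image"][k],0))
for q in("lens_yellow","lens_black","ballast_black","ballast_orange","tray_blue","tray_red"):
    capture("top") if q=="lens_yellow" else 0
    print(q,[(np.round(d["xy"]).tolist(),round(d["conf"],2),int(d["region"].sum()),rect(c,d["region"],{'l':.04,'b':.036,'t':.012}[q[0]])) for d in silhouettes("top",q)[:4]])
cv2.imwrite("pics/crop.png",cv2.resize(c["image"][150:300,180:410],None,fx=3.4,fy=3.4,interpolation=cv2.INTER_CUBIC))
E
```

```text
floor z 0.0
[276. 136.] hgt 0.047 c [ 0.7741 -0.0374] mean [ 0.7753 -0.0368] yaw 1.49 [ 84. 140.] r 0.775 bgr [87. 86. 99.]
[284. 167.] hgt 0.017 c [ 0.6689 -0.0547] mean [ 0.6738 -0.0596] yaw -0.66 [40. 86.] r 0.671 bgr [ 87.  87. 172.]
[223. 178.] hgt 0.017 c [0.638  0.1284] mean [0.6412 0.1441] yaw -1.44 [ 99. 151.] r 0.651 bgr [178.  86.  44.]
[304. 176.] hgt 0.017 c [ 0.6379 -0.1293] mean [ 0.6411 -0.1255] yaw -0.08 [ 75. 104.] r 0.651 bgr [ 49.  52. 219.]
[200. 179.] hgt 0.016 c [0.6333 0.2216] mean [0.6407 0.2209] yaw -0.12 [26. 89.] r 0.671 bgr [151.  101.   84.5]
[328. 191.] hgt 0.017 c [ 0.5857 -0.2012] mean [ 0.586  -0.2036] yaw -1.18 [32. 61.] r 0.619 bgr [ 77.  77. 178.]
[241. 190.] hgt 0.015 c [0.6001 0.0836] mean [0.5989 0.0851] yaw -1.44 [12. 70.] r 0.606 bgr [142.  97.  78.]
[384. 210.] hgt 0.041 c [ 0.5137 -0.3781] mean [ 0.5147 -0.3794] yaw 0.23 [41. 70.] r 0.638 bgr [157.5 133.  215. ]
[113. 226.] hgt 0.028 c [0.4884 0.5001] mean [0.4878 0.5018] yaw 1.54 [91. 94.] r 0.699 bgr [110. 150. 192.]
[351. 229.] hgt 0.041 c [ 0.457 -0.27 ] mean [ 0.4578 -0.2708] yaw -0.87
[... 1441 characters left out ...]
283.0], 0.72, 301, (array([0.29821136, 0.19106203]), np.float64(1.5430014471299573), [40.74553680419922, 73.48737335205078])), ([269.0, 240.0], 0.65, 290, (array([ 0.43175519, -0.0030326 ]), np.float64(0.6657725624985606), [41.87046432495117, 73.38615417480469])), ([303.0, 264.0], 0.56, 265, (array([ 0.34218469, -0.10265742]), np.float64(-1.1963146651118866), [38.6075553894043, 69.949951171875]))]
tray_blue [([225.0, 179.0], 0.95, 1578, (array([0.6377583 , 0.13431535]), np.float64(-1.4425610173750267), [99.16732025146484, 186.3382110595703]))]
tray_red [([304.0, 175.0], 0.83, 1607, (array([ 0.63857489, -0.13641547]), np.float64(1.4054257410097724), [102.48251342773438, 184.36151123046875]))]
```

View pics/crop.png

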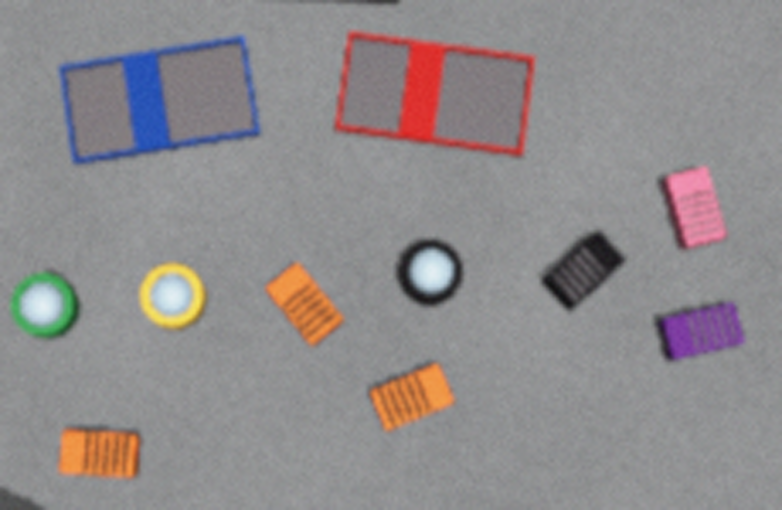

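Base distances of the orange boxes are 0.432 m (269,239), 0.357 m (301,267) and 0.354 m (209,283), so the one meant is at (269,239). The black ballast is the one at (351,229). The crop confirms both, and shows both trays with the narrow compartment on the left. The sizes match too (70x40 boxes, 184x98 trays). I'll do the yellow lens first.

```bash
cat >> h.py <<'E'
T={"blue":(np.array([.6378,.1343]),.128),"red":(np.array([.6386,-.1364]),-.165)}
def slot(tray,y):
    c,a=T[tray]; return c+y*np.array([-np.sin(a),np.cos(a)])
def quat(theta,xyz):
    "tool down, closing along theta; of the two half turns the one nearest in the last joint's mid range"
    best=None
    for th in(theta,theta+np.pi):
        f=(th+np.pi/2)/2; q=[np.cos(f),np.sin(f),0,0]; j=inverse_kinematics(xyz,q)
        if j is not None:
            cost=np.abs(np.array(j)-current_joint_pos()).max()+(abs(j[5])>2.7)*5
            if best is None or cost<best[0]: best=(cost,q)
    return best[1]
HI=.15
def pick(xy,theta,tip,opening,gap):
    q=quat(theta,[*xy,HI]); move_gripper(opening); move_ptp([*xy,HI],q)
    hit=servo_line([*xy,tip],rate=.12,contact_N=8); move_gripper(0.0)
    g=current_finger_gap(); print("pick hit",hit,"gap",round(g,4),"grip",current_grip_force(),"tip",current_position().round(4) if hasattr(current_position(),'round') else current_position())
    assert abs(g-gap)<.004 and not hit
    servo_line([*xy,HI],rate=.2); print("lifted gap",round(current_finger_gap(),4),"Fz",round(current_force()[2],2))
def place(xy,theta,tip,opening):
    q=quat(theta,[*xy,HI]); move_ptp([*xy,HI],q)
    servo_line([*xy,tip+.025],rate=.2)
    hit=servo_line([*xy,tip+.003],rate=.05,contact_N=5)
    print("place hit",hit,"z",current_position()[2],"gap",current_finger_gap())
    move_gripper(opening); servo_line([*xy,HI],rate=.2); print("t",current_clock())
E
python3 - <<'E'
from h import *
pick([.4422,.1208],0,.013,.085,.06)
place(slot("blue",-.046),T["blue"][1],.013,.085)
c=capture("side"); cv2.imwrite("pics/s1.png",c["image"][100:330,150:430].repeat(2,0).repeat(2,1))
E
```

```text
pick hit False gap 0.0577 grip 30.00117307616165 tip [0.4419 0.1208 0.0132]
lifted gap 0.0578 Fz -1.32
place hit True z 0.016172135613000856 gap 0.058223162826576365
t 8.5833
```

View pics/s1.png

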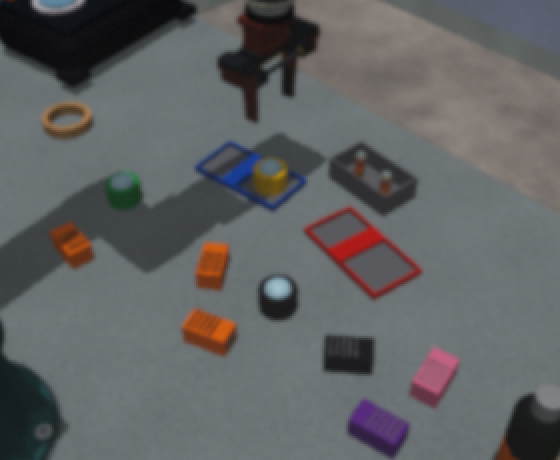

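The yellow lens stands upright in the blue tray's wide compartment (about (270,175) in the crop) and the rest is undisturbed. Continuing with the other three.

```bash
python3 - <<'E'
from h import *
hp=np.pi/2
pick([.432,-.0038],.662+hp,.011,.07,.04)
place(slot("red",.059),T["red"][1]+hp,.011,.07)
pick([.458,-.1238],0,.013,.085,.06)
place(slot("red",-.046),T["red"][1],.013,.085)
pick([.4562,-.270],-.868+hp,.011,.07,.04)
place(slot("blue",.059),T["blue"][1]+hp,.011,.07)
p=current_position(); move_ptp([.40,.25,.25],current_orientation())
c=capture("top"); cv2.imwrite("pics/t2.png",cv2.resize(c["image"][110:300,170:410],None,fx=3,fy=3,interpolation=cv2.INTER_CUBIC))
X=cloud(c); Z=X[...,2]
m=((Z>.027)&(Z<.08)&(c["range_z"]>0)).astype(np.uint8); r=np.zeros_like(m); r[150:205,185:350]=1; m*=r
n,l,s,cen=cv2.connectedComponentsWithStats(m)
for i in range(1,n):
    if s[i,4]<40: continue
    p,y,sz=rect(c,l==i,.042); mu=X[l==i][:,:2].mean(0)
    for k,(o,a) in T.items():
        R=np.array([[np.cos(a),np.sin(a)],[-np.sin(a),np.cos(a)]]); d=R@(p-o)
        if np.abs(d).max()<.12: print(cen[i].round(),k,d.round(4),(R@(mu-o)).round(4),np.round(sz),round(y-a,2),np.median(Z[l==i]).round(4))
E
```

```text
pick hit False gap 0.0383 grip 30.001514554023743 tip [ 0.4314 -0.0035  0.0111]
lifted gap 0.0384 Fz -2.1
place hit True z 0.013684767767492195 gap 0.03927752529093195
t 16.375
pick hit False gap 0.0578 grip 30.001356806606054 tip [ 0.4577 -0.1238  0.0132]
lifted gap 0.0574 Fz -1.61
place hit True z 0.016101977097369026 gap 0.05806707524863707
t 24.5667
pick hit False gap 0.0383 grip 30.00041663646698 tip [ 0.4562 -0.2701  0.0112]
lifted gap 0.0378 Fz -2.08
place hit True z 0.013280613310104626 gap 0.03935433879098282
t 33.3667
[290. 172.] red [0.0014 0.0579] [0.0018 0.058 ] [39. 73.] -0.03 0.0404
[239. 174.] blue [ 0.0023 -0.0466] [ 0.     -0.0472] [59. 60.] -0.16 0.0479
[322. 175.] red [ 0.0023 -0.0462] [ 0.001  -0.0459] [57. 59.] 1.71 0.048
[208. 179.] blue [-0.      0.0552] [0.0005 0.0554] [41. 72.] -0.01 0.0398
```

View pics/t2.png

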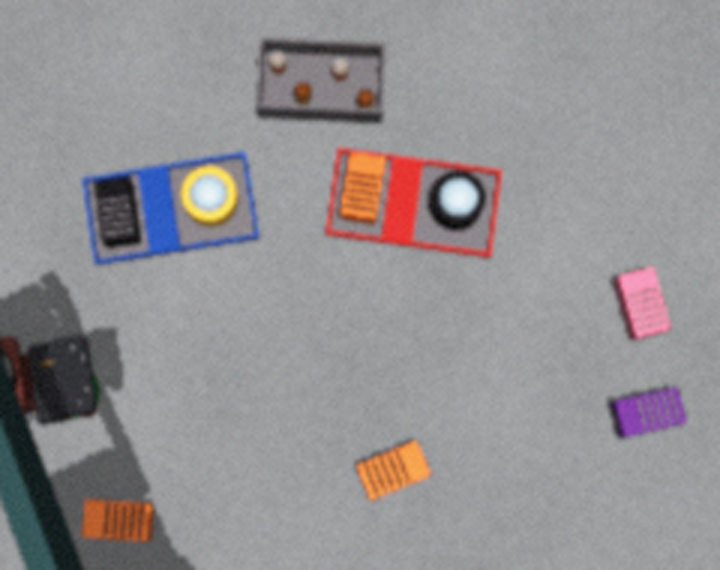

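All four parts sit within 4 mm of their compartment centres, with tops at 40 mm (ballasts flat on the 4 mm floor). The picture shows black and yellow in the blue tray at (118,210) and (208,193), and orange and black in the red tray at (362,187) and (457,198). Handing in.

```bash
python3 -c "
from bench import *
print(close_job(),current_clock())"
```

```text
the job is handed in; nothing more can be done
the job is handed in; nothing more can be done
```

Both headlamp kits are made up and handed in: each part measured within about 4 mm of its compartment centre and at the right height, and nothing else was moved as far as the pictures show (the arm hid the spare green lens in the last one).

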